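# Run the cap nut onto the specimen stage

## Task

Clamp the specimen on the grey stage: put the finned cap nut over the stage's stud, turn it gently backward (anticlockwise from above) until you feel the thread start drop in, then forward (clockwise) until the steel strap is pressed fully home, and let go with the nut sitting upright and holding the strap down. Feel your way and do not force the thread, and leave the other things on the bench where they are.

Things in the scene. Friction and masses are not known exactly. Their poses are not given: they have to be found in the camera images.
- nut: Loose aluminium cap nut standing on its open end, 0.14 to 0.24 kg; origin: centre of underside, z up. Round hub 50 mm wide, 45 mm high, closed on top, with an upright grip fin (44 mm long along x, 12 mm thick along y, from 45 to 75 mm up). Grip the fin across its 12 mm, finger tips above the hub. Bore 39 mm wide, 40 mm deep.
- nut_pins (a point): Centre between the nut's two inner thread pins, on its axis, 15 mm above its underside. The pins are 4 mm thick and stick in from the bore along the nut's +x and -x, leaving 28 mm between their tips.
- stage: Grey clamp stage, fixed, but elsewhere each time: plate 130 (its x) x 80 x 18 mm, origin at the centre of its underside. In its middle stands the upright stud; a steel strap 126 x 30 mm lies along x, with a dark 52 mm washer round the stud on which the nut bears. Nut and stage (with stud and strap) must never press on each other with more than 120 N.
- stud_top (a point): Point on the stud's axis, 74 mm above the bench, level with its flat shoulder (36 mm wide; a 25 mm nose rises 9 mm higher). A nut set over it rests with its pins on the shoulder, underside 13 mm below this point. Two notches half a turn apart, 33 degrees wide, let the pins drop; their angle differs each time, is not measured and does not follow the stage.
- stud_start (a point): The axis at a dropped nut's underside, 52 mm above the bench. Turned backward by 0 to 150 degrees under light pressure the pins reach the notches, the nut falls about 8 mm and backward turning stops. Forward turning on the shoulder, before the drop, runs against blunt 3.5 mm high thread ends: do not force it. Set down on such an end, the nut stands up to 3.5 mm high: lift, turn back a little.
- stud_foot (a point): The same axis at the level of the nut's underside when home, 46.5 mm above the bench. Two-start right-hand thread: once dropped, forward turning lowers the nut 3.2 mm per rad (2 mm of play). It meets the washer after 30 to 75 degrees and has the strap home after 63 to 95 degrees more, where turning stiffens. The thread holds by itself when let go.
- strap (a joint): How far the strap is pressed down, m: 0 free (washer's top 50 mm above the bench), 0.0035 fully home on a hard stop. It is sprung: 4 N to start, 7 N at home.
- dishes: bystander: stack of three clear dishes, 62 mm wide, 35 mm high; to be left where it is.
- beaker: bystander: glass beaker, 54 mm wide, 65 mm high; to be left where it is.
- slidebox: bystander: grey slide box, 85 x 35 x 30 mm; to be left where it is.
- collar: bystander: plain aluminium collar (open ring), 48 mm wide, 14 mm high, no grip fin; to be left where it is.
- reagent: bystander: amber bottle, 54 mm wide, 120 mm high; to be left where it is.
- driver: bystander: screwdriver lying flat; to be left where it is.
- magnet: bystander: dark steel block, 30 x 30 x 22 mm; to be left where it is.
Mind the look-alikes: they are no part of the job. Leave any orange or purple look-alike of the nut alone.

How it is judged:
By the outcome, as a careful person would: the job done as asked, in the order asked, and still so for the second after the job is handed in, with the robot touching nothing.
It also fails if it takes over 72 s, if anything falls off the work surface, if the arm or the gripper's body presses on something with over 40 N, if the wrist force passes 120 N, or if a joint passes its speed limit or range.

## Robot

A 6-joint arm with a two-finger parallel gripper is mounted at the origin on the work surface. World frame = base frame: x ahead of the robot, y to its left, z up, the work surface at z = 0. Lengths are in mm, angles in rad, forces in N, time in s.
With the tool pointing down it reaches from about 350 to 975 mm from the base axis. Payload 7.1 kg.
Tool frame: the origin (TCP) lies at the very end of the fingers, on their centre line; the grasp point (between the pads) lies 19 mm behind it; y points along the fingers, z is the direction in which the jaws open and shut, and the axes are right-handed (so a half turn about y gives the same grasp; the last joint's range is limited). The gripper opens to 88 mm and grips with 3 to 60 N. Pads are 20 mm wide; open, the fingers measure 115 mm over their backs; the gripper's body (75 mm by 178 mm) begins 61 mm behind the grasp point.
Start: joints at [1.131, 0.423, 1.63, -0, 1.089, -0.019], TCP at [255.274, 570.473, 222.675] pointing down, gripper open.
Joint ranges: [-3, 3], [-0.9, 2.11], [0.09, 2.58], [-1.31, 4.45], [0.11, 2.69], [-2.54, 2.54]. Speed limits (rad/s): [2.39, 2.39, 3.01, 3.14, 3.14, 3.14].

## Interface

Orientations are given as a rotation vector (axis times angle).
In Python, from workcell import ctrl gives the robot as it stands.
- The arm moves only by the shell command python3 -m jog 'ROWS'. ROWS is JSON, a list of rows, each a list of 3 entries, a list of its own where there are three numbers: the opening, from 0 (shut) to 1 (fully open), then the shift along the tool's x, y, z in cm, then the turn, a rotation vector about the tool's x, y, z in rad. In form: [[claw, [dx, dy, dz], [wx, wy, wz]], ...]. A call has 1 to 8 rows; each row is the pose to reach, as a shift and turn from the pose commanded when the call began, along the tool's axes at that moment; what a row does not reach only later rows make up. A row lasts 1/10 s, in which the tool goes at most 50 mm and 8.59 degrees, less where a joint would pass 70% of its speed; a pose out of reach is approached as far as the arm can. A call with a gripper value outside its range is refused whole. The fingers move at their own pace and stop on an object; the grip force is fixed at half the most. Time passes only in rows, so rows that repeat a pose let the fingers close. It gives the time, the measured TCP pose, the force and the opening at its end, in the units of the state.
- ctrl.get_obs(): the state, without advancing time (a new reading comes with each control period).
- ctrl.get_image(name): name is "scene" or "top" or "wrist"; returns a dict with "color" (420x560x3 uint8, red, green, blue), "z_map" (420x560 float32, mm along the optical axis (not along the pixel's ray), 0 where there is no reading), "fx", "fy", "cx", "cy" (pixels), "dist_coeffs" ([k1, k2, p1, p2, k3] as OpenCV has them; the pictures are not rectified), "pose" (4x4, takes a point from camera to world coordinates). Camera axes: x right, y down, z forward; pixel columns grow to the right and rows downward; lengths in mm; the calibration is good to about 2 mm. A picture is of the moment at which its call begins.
- ctrl.close_job(): hands the job in, once; it reports no verdict.
The state is a dict: "t": time; "qpos": joint angles; "qvel": joint speeds; "joint_torque": joint torques, N m; "ee_pos": TCP position; "orientation": TCP orientation; "ft_force": force on the tool from outside, world axes, zero at the start; "moment": the same for the moment, N m; "width": finger opening in mm.
Only numpy, scipy, OpenCV 4.12 (cv2) and the standard library are available. Lean on these libraries where they do the work, as an engineer would, in place of code of your own. Each camera call takes 0.05 s, during which the arm holds its last target.

## Working session

There is one attempt and no reset: what is moved stays moved. The work goes in short steps, Python scripts to look and compute and a shell command to move; the robot and the scene stay as the last step left them, time stands still between calls to the robot, and variables do not carry over. Pictures are saved under pics/ and viewed, and the job is handed in when it is done.

```bash
ls; mkdir -p pics
python3 - <<'E'
from workcell import ctrl
import cv2,numpy as np
o=ctrl.get_obs();print(o)
for n in ["scene","top","wrist"]:
    im=ctrl.get_image(n);cv2.imwrite(f"pics/{n}0.png",im["color"][:,:,::-1]);np.savez(f"pics/{n}0.npz",**im)
    print(n,im["fx"],im["cx"],im["cy"],im["dist_coeffs"],np.round(im["pose"],3).tolist())
E
```

```text
pics
{'t': 0.0, 'qpos': array([ 1.13100518e+00,  4.23833391e-01,  1.63070397e+00, -1.21032526e-05,
        1.08860226e+00, -1.89933359e-02]), 'qvel': array([-1.77346985e-05, -1.84464816e-03, -9.20714143e-04, -3.81430100e-04,
       -4.26913797e-04, -4.23700487e-04]), 'joint_torque': array([ 6.08802075e-04, -5.44628584e+01, -2.73661691e+01,  6.43292628e-02,
        2.28561455e-02, -1.64377784e-04]), 'ee_pos': array([255.03933004, 569.9737793 , 221.90086744]), 'orientation': array([-1.54699497,  0.33038603, -0.32984652]), 'ft_force': array([-0.12713938,  0.45073023,  0.25481242]), 'moment': array([-0.0160736 , -0.03115675,  0.04949542]), 'width': 87.63869622193427}
scene 447.3999394007518 281.01570430831225 203.82068880242534 [0.05056988 0.         0.         0.         0.        ] [[0.697, 0.4, -0.595, 1145.669], [0.717, -0.396, 0.573, -577.587], [-0.006, -0.826, -0.563, 596.594], [0.0, 0.0, 0.0, 1.0]]
top 477.2394995533017 290.2729362923385 208.95361316512444 [-0.13924537  0.          0.          0.          0.        ] [[-0.022, -0.99, 0.141, 434.819], [-0.999, 0.025, 0.02, -66.405], [-0.024, -0.14, -0.99, 1092.566], [0.0, 0.0, 0.0, 1.0]]
wrist 365.45500405327846 279.8316022275068 211.05139724722062 [-0.07882763  0.          0.          0.          0.        ] [[0.409, 0.879, 0.245, 187.929], [0.913, -0.394, -0.11, 601.125], [-0.001, 0.268, -0.963, 382.525], [0.0, 0.0, 0.0, 1.0]]
```

View pics/top0.png

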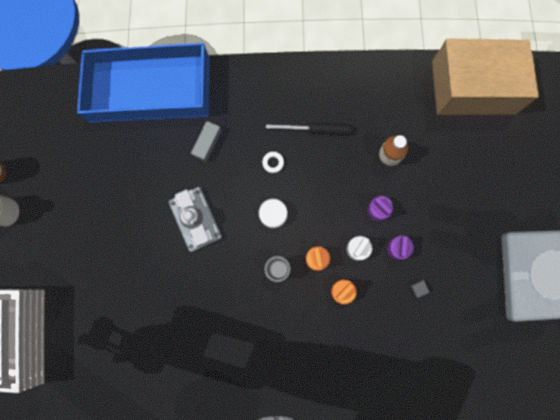

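View pics/scene0.png

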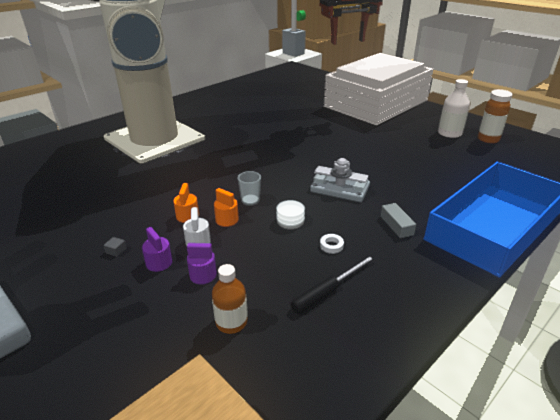

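View pics/wrist0.png

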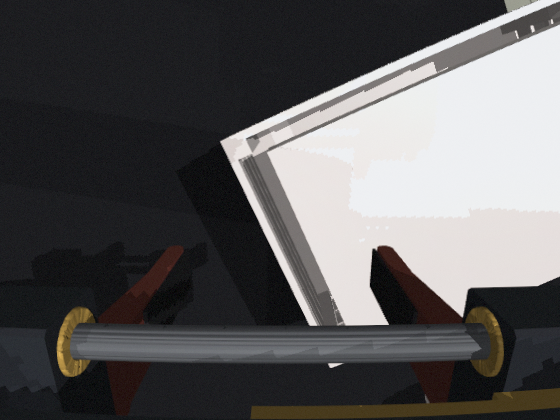

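```bash
cat > h.py <<'E'
import numpy as np,cv2
def load(n): return dict(np.load(f"pics/{n}.npz"))
def K(im): return np.array([[im["fx"],0,im["cx"]],[0,im["fy"],im["cy"]],[0,0,1.]])
def ray(im,uv):
    p=cv2.undistortPoints(np.array(uv,float).reshape(-1,1,2),K(im),im["dist_coeffs"]).reshape(-1,2)
    d=np.c_[p,np.ones(len(p))]@im["pose"][:3,:3].T
    return im["pose"][:3,3],d
def onz(im,uv,z):
    c,d=ray(im,uv); return c+d*((z-c[2])/d[:,2])[:,None]
def proj(im,P):
    P=np.atleast_2d(np.array(P,float));R=im["pose"][:3,:3].T;t=-R@im["pose"][:3,3]
    return cv2.projectPoints(P,cv2.Rodrigues(R)[0],t,K(im),im["dist_coeffs"])[0].reshape(-1,2)
def cloud(im):
    h,w=im["z_map"].shape;u,v=np.meshgrid(np.arange(w),np.arange(h))
    c,d=ray(im,np.c_[u.ravel(),v.ravel()]);return (c+d*im["z_map"].ravel()[:,None]).reshape(h,w,3)
E
python3 - <<'E'
from h import *
t=load("top0");c=t["color"][:,:,::-1]
a=cv2.resize(c[185:310,150:290],None,fx=5.5,fy=4.7*5.5/4.7,interpolation=cv2.INTER_CUBIC)[:600]
a=cv2.resize(c[180:255,150:240],None,fx=8,fy=8,interpolation=cv2.INTER_CUBIC)
cv2.imwrite("pics/c1.png",a)
a=cv2.resize(c[195:310,295:420],None,fx=5,fy=5,interpolation=cv2.INTER_CUBIC);cv2.imwrite("pics/c2.png",a)
for uv in [(360,248),(318,258),(344,292),(401,247),(380,208),(194,218),(277,269),(273,213),(396,148)]:
    print(uv,onz(t,[uv],60)[0].round(),cloud(t)[uv[1],uv[0]].round())
E
```

```text
(360, 248) [ 493. -194.   60.] [ 492. -192.   77.]
(318, 258) [ 473. -103.   60.] [ 473. -102.   78.]
(344, 292) [ 399. -156.   60.] [ 400. -155.   76.]
(401, 247) [ 492. -283.   60.] [ 492. -281.   69.]
(380, 208) [ 579. -242.   60.] [ 579. -242.   57.]
(194, 218) [567. 167.  60.] [565. 165.  72.]
(277, 269) [452. -14.  60.] [453. -11.   5.]
(273, 213) [574.  -7.  60.] [577.  -6.  35.]
(396, 148) [ 713. -285.   60.] [ 702. -276.  101.]
```

View pics/c1.png

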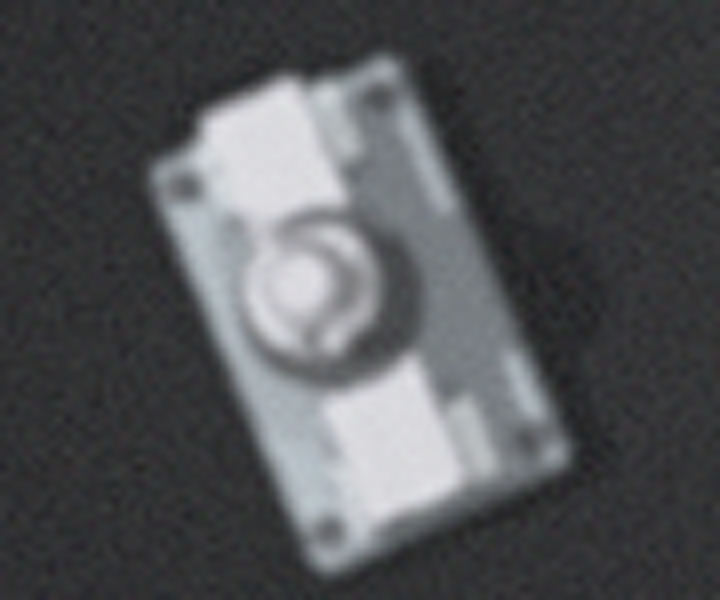

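View pics/c2.png

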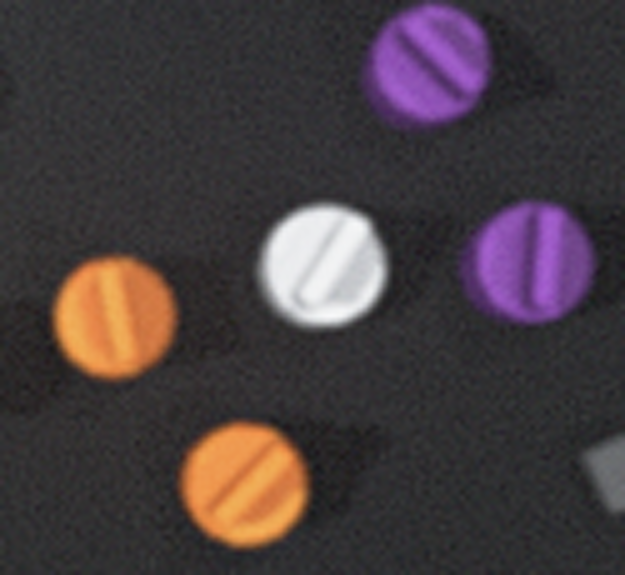

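```bash
cat >> h.py <<'E'
from scipy.spatial.transform import Rotation as Ro
def rel(pos,rv,tgt,jaw):
    """shift cm in tool axes, wy (rad) so that tool points down with z axis at world yaw jaw (deg), modulo pi"""
    R=Ro.from_rotvec(rv).as_matrix()
    d=R.T@(np.array(tgt)-pos)/10
    z=np.array([np.cos(np.radians(jaw)),np.sin(np.radians(jaw)),0]);y=np.array([0,0,-1.])
    out=[]
    for s in (1,-1):
        G=np.c_[np.cross(y,s*z),y,s*z]; out.append(Ro.from_matrix(R.T@G).as_rotvec().round(4).tolist())
    return d.round(3).tolist(),out
E
python3 - <<'E'
from h import *
t=load("top0");s=load("scene0");w=load("wrist0")
C=cloud(t);
hsv=cv2.cvtColor(t["color"],cv2.COLOR_RGB2HSV)
m=((hsv[...,1]<60)&(hsv[...,2]>110)).astype(np.uint8)
n,l,st,ce=cv2.connectedComponentsWithStats(m)
for i in range(1,n):
    if st[i,4]>100: print(i,st[i],ce[i],C[int(ce[i][1]),int(ce[i][0])].round())
i=l[248,360];P=C[l==i]
print(P[:,2].min(),np.percentile(P[:,2],[10,50,90,99]))
f=P[P[:,2]>68];hb=P[(P[:,2]>38)&(P[:,2]<56)]
print("fin",len(f),f.mean(0),"hub",hb.mean(0),P.mean(0))
cc,(a,b),ang=cv2.minAreaRect(f[:,:2].astype(np.float32));print(cc,a,b,ang)
v=np.linalg.svd(f[:,:2]-f[:,:2].mean(0))[2][0];print("finang",np.degrees(np.arctan2(v[1],v[0])))
# hub outline minenclosing at z45
cn=cv2.findContours((l==i).astype(np.uint8),0,2)[0][0]
(c,r)=cv2.minEnclosingCircle(cn);print(c,r,onz(t,[c],45))
# stage
R=np.linalg.norm(C[...,:2]-[567,167],axis=2)<60
S=C[R&(C[...,2]>76)&(C[...,2]<90)];print("nose",len(S),np.median(S,0),S.mean(0))
S=C[R&(C[...,2]>69)&(C[...,2]<77)];print("sh",len(S),S.mean(0),S.min(0),S.max(0))
S=C[R&(C[...,2]>8)];print(cv2.minAreaRect(S[:,:2].astype(np.float32)))
o=w; print("tcp in wrist",proj(w,[[255,570,222],[255,570,240]]))
R=Ro.from_rotvec([-1.54699497,0.33038603,-0.32984652]).as_matrix();print(R.round(3))
E
```

```text
1 [   72     0   488    55 22875] [317.25066667  23.49586885] [1486. -159. -748.]
3 [191 122  28  37 523] [204.85468451 139.75717017] [756. 153.  28.]
4 [266 124  43   5 145] [285.96551724 126.50344828] [785. -36.  17.]
5 [393 135  14  14 157] [399.43312102 141.50318471] [ 711. -279.  123.]
6 [379 146  21  19 115] [385.86086957 157.6173913 ] [ 695. -260.   52.]
7 [262 151  22  22 305] [272.6        161.55081967] [706.  -3.  -2.]
8 [ 169  187   52   64 1813] [193.26199669 218.15002758] [565. 166.  77.]
10 [258 198  30  30 688] [272.54069767 212.7005814 ] [579.  -4.  38.]
16 [ 505  231   55   90 4582] [533.41161065 274.8323876 ] [ 423. -583.   50.]
17 [347 236  25  24 494] [359.14777328 247.69635628] [ 494. -190.   76.]
18 [265 256  25  26 389] [278.00771208 268.6966581 ] [455. -13.   7.]
23 [   0  289   20  104 1494] [ 11.19745649 339.01137885] [291. 633.   7.]
25 [ 23 291   3 100 214] [ 23.69158879 339.8317757 ] [303. 553.  84.]
26 [ 29 291   3  97 206] [ 29.98543689 340.16019417] [299. 548.  67.]
27 [ 34 291   4  94 204] [ 36.0245098  337.64215686] [301. 552.  30.]
28 [ 40 291   4  
[... 262 characters left out ...]
835]
(464.5549621582031, -142.20489501953125) 26.154048919677734 160.73390197753906 30.66175651550293
finang 128.1758304531348
(359.03521728515625, 247.65492248535156) 12.729419708251953 [[ 494.25948405 -193.79945317   45.        ]]
nose 123 [570.85814762 174.66610362  80.98578971] [571.17505875 174.90081707  80.9996099 ]
sh 84 [571.51032211 175.31144391  73.96286851] [554.74543312 159.37671659  69.08723741] [589.481597   193.37872039  76.95985662]
((565.7546997070312, 173.39749145507812), (116.63948822021484, 79.94172668457031), 23.602685928344727)
tcp in wrist [[277.92633559 269.90030047]
 [277.69752627 287.49417661]]
[[ 0.913 -0.001  0.408]
 [-0.408 -0.001  0.913]
 [-0.    -1.    -0.002]]
```

Run:
```python
from h import *
from workcell import ctrl
o=ctrl.get_obs()
print(rel(o["ee_pos"],o["orientation"],[494,-194,200],55))
print(rel(o["ee_pos"],o["orientation"],[571,175,200],55))
```

```text
([53.018, 2.277, -59.986], [[0.0011, 0.1901, 0.0001], [0.0001, -2.9515, -0.0017]])
([44.973, 2.236, -23.16], [[0.0011, 0.1901, 0.0001], [0.0001, -2.9515, -0.0017]])
```

```bash
python3 -m jog '[[0.7,[9,0.4,-4.6],[0,0.0,0]],[0.7,[18,0.8,-9.2],[0,0.05,0]],[0.7,[27,1.2,-13.8],[0,0.1,0]],[0.7,[36,1.6,-18.4],[0,0.15,0]],[0.7,[45,2.2,-23.2],[0,0.19,0]],[0.7,[45,2.2,-23.2],[0,0.19,0]],[0.7,[45,2.2,-23.2],[0,0.19,0]],[0.7,[45,2.2,-23.2],[0,0.19,0]]]'; python3 -m jog '[[0.7,[0,0,0],[0,0,0]],[0.7,[0,0,0],[0,0,0]],[0.7,[0,0,0],[0,0,0]]]'
python3 - <<'E'
from h import *
from workcell import ctrl
o=ctrl.get_obs();print(o)
im=ctrl.get_image("wrist");cv2.imwrite(f"pics/wrist1.png",im["color"][:,:,::-1]);np.savez(f"pics/wrist1.npz",**im)
E
```

```text
t: 0.95
ee_pos: [505.8, 256.6, 205.4]
orientation: [-1.517, 0.478, -0.478]
ft_force: [1.6, -0.0, -0.2]
width: 61.7
t: 1.25
ee_pos: [504.2, 259.0, 205.4]
orientation: [-1.518, 0.479, -0.478]
ft_force: [-0.4, -0.3, 0.2]
width: 61.3
{'t': 1.25, 'qpos': array([ 4.53337166e-01,  3.59759517e-01,  1.77421509e+00,  3.66213756e-04,
        1.00822908e+00, -5.07275742e-01]), 'qvel': array([ 0.01994491, -0.00305715, -0.00075852, -0.00132686, -0.00088988,
       -0.00498471]), 'joint_torque': array([-1.14624705e+00, -4.86607754e+01, -2.57190371e+01,  4.80367264e-03,
        4.18314000e-02,  1.48884701e-04]), 'ee_pos': array([504.19292744, 258.97526451, 205.39953187]), 'orientation': array([-1.51761672,  0.47857029, -0.47752569]), 'ft_force': array([-0.42532733, -0.31109697,  0.16902065]), 'moment': array([-0.04897329, -0.01707122, -0.02246317]), 'width': 61.31912979179615}
```

View pics/wrist1.png

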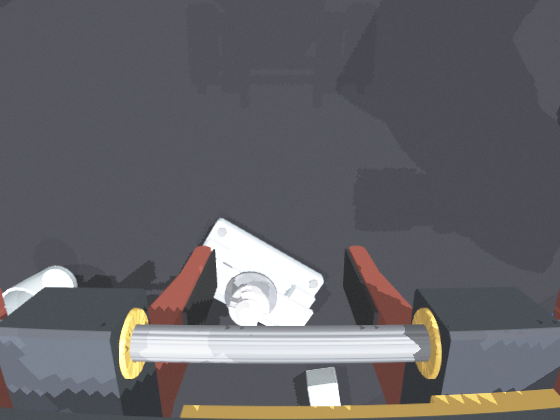

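Run:
```python
from h import *
from workcell import ctrl
o=ctrl.get_obs()
print(rel(o["ee_pos"],o["orientation"],[636,130,205],55))
```

```text
([18.224, 0.043, -3.051], [[0.0002, 0.0014, -0.0004], [-0.0006, -3.1402, -0.0003]])
```

```bash
python3 -m jog '[[0.7,[5,0,-1],[0,0,0]],[0.7,[10,0,-2],[0,0.0,0]],[0.7,[15,0,-3],[0,0,0]],[0.7,[18,0,-3],[0,0,0]],[0.7,[18,0,-3],[0,0,0]],[0.7,[18,0,-3],[0,0,0]]]'
python3 - <<'E'
from h import *
from workcell import ctrl
im=ctrl.get_image("wrist");np.savez(f"pics/wrist2.npz",**im)
print(proj(im,[571,175,74]))
cv2.imwrite("pics/wrist2.png",im["color"][:,:,::-1])
E
```

```text
t: 1.9
ee_pos: [634.5, 131.7, 205.2]
orientation: [-1.518, 0.479, -0.477]
ft_force: [-0.7, -0.3, -1.0]
width: 61.7
[[277.70284688 106.42984234]]
```

View pics/wrist2.png

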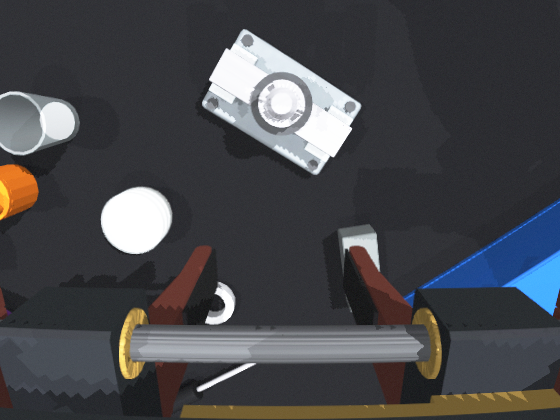

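Run:
```python
from h import *
im=load("wrist2");c=im["color"][:,:,::-1]
a=c[65:140,240:325];a=cv2.resize(a,None,fx=8,fy=8,interpolation=cv2.INTER_CUBIC)
a=(255*(np.clip((a.astype(float)-60)/195,0,1))**2.5).astype(np.uint8)
cv2.imwrite("pics/c3.png",a)
```

```text
(no output)
```

View pics/c3.png

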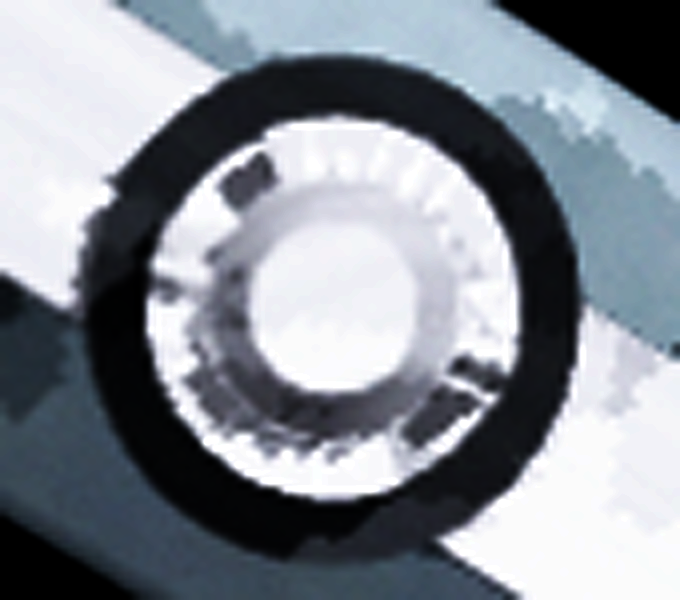

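Run:
```python
from h import *
im=load("wrist2");C=cloud(im)
R=np.linalg.norm(C[...,:2]-[571,175],axis=2)<40
S=C[R&(C[...,2]>79)&(C[...,2]<90)];print("nose",len(S),S.mean(0))
g=im["color"].mean(2)[80:130,255:310]; m=(g<115).astype(np.uint8)
# nose top via bright disk, washer outer
cx,cy=240+335/8-.5,65+308/8-.5
z=C[...,2]
c=onz(im,[[cx,cy]],74)[0];print("sh centre",c, onz(im,[[240+335/8-.5,65+308/8-.5]],83))
P=C.reshape(-1,3);d=P[:,:2]-c[:2];r=np.hypot(*d.T);a=np.degrees(np.arctan2(d[:,1],d[:,0]))
for lo in range(-180,180,10):
    k=(r>13.5)&(r<17)&(a>=lo)&(a<lo+10)&(P[:,2]>40);print(lo,k.sum(),P[k,2].round(1).tolist())
```

```text
nose 567 [570.44389068 178.39668471  81.00073287]
sh centre [570.51433673 178.79768674  74.        ] [[570.63053697 178.66850923  83.        ]]
-180 16 [63.3, 63.1, 64.0, 64.0, 64.1, 63.6, 61.8, 63.6, 63.6, 62.0, 63.5, 62.6, 63.1, 63.1, 61.7, 63.0]
-170 16 [63.8, 63.8, 63.5, 63.3, 64.0, 65.4, 64.2, 64.5, 64.5, 64.2, 64.3, 63.7, 63.9, 65.3, 63.9, 63.4]
-160 15 [63.9, 63.9, 64.4, 64.6, 73.2, 71.7, 72.6, 66.0, 64.0, 63.9, 72.1, 71.0, 71.9, 73.2, 71.9]
-150 16 [71.2, 73.7, 73.2, 71.5, 73.5, 72.9, 74.2, 73.8, 73.1, 73.7, 75.0, 76.6, 76.3, 75.9, 76.6, 75.4]
-140 18 [74.5, 77.5, 76.0, 76.4, 72.5, 72.8, 74.9, 75.2, 75.7, 71.9, 72.1, 72.0, 72.4, 73.8, 72.9, 72.7, 72.7, 71.7]
-130 12 [72.4, 71.6, 72.4, 72.6, 72.1, 72.3, 71.8, 73.2, 70.9, 72.7, 71.7, 72.1]
-120 18 [72.1, 72.4, 73.7, 72.5, 73.4, 73.3, 72.9, 72.8, 72.4, 72.6, 72.1, 71.4, 72.2, 72.0, 71.4, 72.1, 72.4, 71.9]
-110 15 [72.2, 71.6, 72.1, 72.1, 72.7, 73.7, 73.1, 73.4, 71.9, 72.6, 72.4, 72.1, 71.9, 72.0, 71.9]
-100 17 [72.7, 72.9, 72.0, 71.9, 73.2, 72.3, 72.9, 72.2, 73.2, 71.4, 72.2, 72.8, 74.1, 73.0, 73.1, 71.6, 72.6]
-90 14 [72.9, 72.
[... 2025 characters left out ...]
2.5, 71.1, 72.8, 72.3, 72.9, 72.8, 72.9, 73.6, 72.2, 72.6]
120 16 [71.3, 73.3, 73.8, 71.6, 72.1, 72.3, 72.9, 72.9, 73.6, 72.2, 72.2, 73.8, 71.9, 72.9, 72.1, 71.3]
130 17 [72.4, 72.0, 73.5, 73.8, 72.2, 73.2, 72.3, 73.1, 73.2, 72.1, 73.2, 71.5, 71.8, 71.9, 71.7, 73.7, 71.5]
140 17 [71.5, 71.6, 72.9, 72.5, 73.0, 71.8, 73.0, 72.9, 72.2, 72.8, 70.8, 71.4, 73.0, 72.0, 72.3, 72.1, 71.9]
150 17 [71.8, 73.1, 72.0, 72.2, 71.8, 71.3, 73.3, 73.1, 73.7, 73.3, 72.2, 72.8, 72.7, 71.5, 72.8, 73.7, 72.7]
160 16 [73.1, 73.1, 71.3, 71.8, 72.4, 72.2, 72.0, 69.1, 73.2, 74.5, 73.0, 72.5, 73.7, 73.5, 72.6, 72.5]
170 16 [62.6, 63.4, 62.1, 61.2, 63.2, 69.8, 62.8, 63.2, 62.4, 63.6, 62.2, 64.2, 63.6, 63.9, 62.5, 62.5]
```

Run:
```python
from h import *
from workcell import ctrl
o=ctrl.get_obs()
print(o["ee_pos"],o["qpos"],rel(o["ee_pos"],o["orientation"],[560,-240,205],55))
```

```text
[633.98011807 132.04053898 205.24810982] [ 1.86797605e-01  4.75297818e-01  1.58960546e+00  3.85323059e-04
  1.07782512e+00 -7.74871734e-01] ([15.225, 0.029, -34.743], [[0.0006, 0.0016, -0.001], [-0.0016, -3.14, -0.0009]])
```

```bash
python3 -m jog '[[0.7,[2,0,-4.5],[0,0,0]],[0.7,[4,0,-9],[0,0,0]],[0.7,[6,0,-13.5],[0,0,0]],[0.7,[8,0,-18],[0,0,0]],[0.7,[10,0,-22.5],[0,0,0]],[0.7,[12,0,-27],[0,0,0]],[0.7,[14,0,-31.5],[0,0,0]],[0.7,[15.2,0,-34.7],[0,0,0]]]'; python3 -m jog '[[0.7,[0,0,0],[0,0,0]],[0.7,[0,0,0],[0,0,0]],[0.7,[0,0,0],[0,0,0]]]'
python3 - <<'E'
from h import *
from workcell import ctrl
o=ctrl.get_obs();print(o["ee_pos"],o["orientation"],o["qpos"])
im=ctrl.get_image("wrist");np.savez(f"pics/wrist3.npz",**im)
print(proj(im,[494,-194,45]))
cv2.imwrite("pics/wrist3.png",im["color"][:,:,::-1])
E
```

```text
t: 2.75
ee_pos: [559.8, -241.3, 205.9]
orientation: [-1.518, 0.477, -0.478]
ft_force: [0.7, 0.3, -0.2]
width: 61.5
t: 3.05
ee_pos: [560.8, -238.7, 205.6]
orientation: [-1.517, 0.477, -0.476]
ft_force: [0.1, -0.3, 0.9]
width: 61.3
[ 560.81959997 -238.7058513   205.6468678 ] [-1.51727517  0.47699109 -0.47645511] [-4.22133095e-01  4.20144407e-01  1.67863809e+00  4.49625795e-04
  1.04319545e+00 -1.38442504e+00]
[[276.95341022 102.48272212]]
```

View pics/wrist3.png

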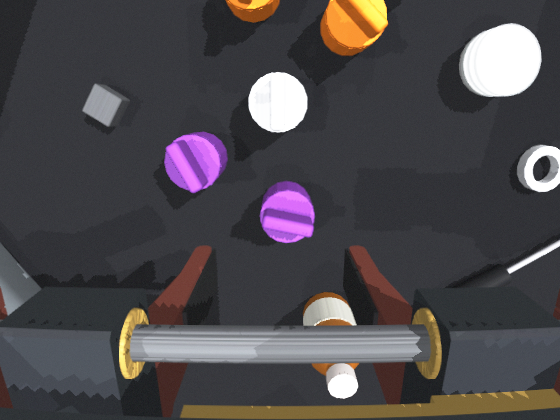

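Run:
```python
from h import *
im=load("wrist3");C=cloud(im)
hsv=cv2.cvtColor(im["color"],cv2.COLOR_RGB2HSV)
m=((hsv[...,1]<40)&(hsv[...,2]>130)).astype(np.uint8)
n,l,st,ce=cv2.connectedComponentsWithStats(m);i=l[102,278]
M=(l==i);P=C[M];print(st[i],ce[i])
f=P[(P[:,2]>65)];f=f[np.linalg.norm(f[:,:2]-[494,-194],axis=1)<32]
print(len(f),f.mean(0),cv2.minAreaRect(f[:,:2].astype(np.float32)))
v=np.linalg.svd(f[:,:2]-f[:,:2].mean(0))[2][0];print("finang",np.degrees(np.arctan2(v[1],v[0])))
h=P[(P[:,2]>37)&(P[:,2]<50)];print(len(h),h.mean(0),cv2.minEnclosingCircle(h[:,:2].astype(np.float32)))
cn=max(cv2.findContours(M.astype(np.uint8),0,2)[0],key=cv2.contourArea)
c,r=cv2.minEnclosingCircle(cn);e=cv2.fitEllipse(cn);print(c,r,e,onz(im,[c,e[0]],45))
a=cv2.resize(im["color"][65:140,240:320,::-1],None,fx=7,fy=7,interpolation=cv2.INTER_CUBIC)
a=(255*(np.clip((a.astype(float)-180)/75,0,1))**2).astype(np.uint8);cv2.imwrite("pics/c4.png",a)
w=load("wrist2");C2=cloud(w)
g=w["color"].mean(2)
sub=C2.reshape(-1,3);d=np.hypot(sub[:,0]-570.5,sub[:,1]-178.5)
k=(d<30)&(sub[:,2]>79.5);print("nose",cv2.minEnclosingCircle(sub[k,:2].astype(np.float32)),sub[k].mean(0))
k=(d<24)&(sub[:,2]>69);print("sh",cv2.minEnclosingCircle(sub[k,:2].astype(np.float32)),sub[k].mean(0))
```

```text
[ 248   72   60   61 2852] [277.53611501 101.74929874]
874 [ 493.68310375 -193.53315016   75.0582425 ] ((493.6600341796875, -193.91470336914062), (11.590292930603027, 44.03495407104492), 55.249107360839844)
finang -34.604395510572225
1881 [ 494.2327853  -193.41507513   43.43846556] ((493.85394287109375, -193.6474151611328), 25.46056365966797)
(277.8793029785156, 101.73448181152344) 30.52000617980957 ((277.5616760253906, 101.76258087158203), (58.780147552490234, 60.03614807128906), 173.45086669921875) [[ 493.94396977 -193.00266578   45.        ]
 [ 493.80886011 -193.23677516   45.        ]]
nose ((570.187255859375, 178.28973388671875), 10.5657377243042) [572.91054921 175.92439614 265.7035818 ]
sh ((570.5437622070312, 178.41917419433594), 18.09914207458496) [571.93419996 177.01857035 186.39013916]
```

View pics/c4.png

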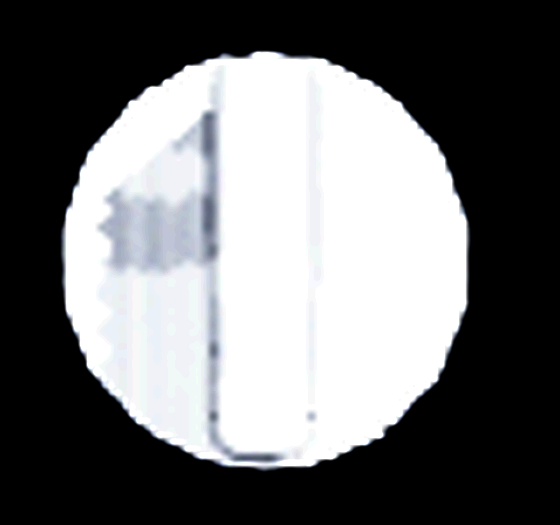

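Run:
```python
from h import *
from workcell import ctrl
t=load("top0");print(onz(t,[[187,215.1]],83))
o=ctrl.get_obs()
print(o["ee_pos"],rel(o["ee_pos"],o["orientation"],[493.8,-193.6,110],55.3))
```

```text
[[570.72461594 177.54810348  83.        ]]
[ 560.92377994 -238.70008743  205.60450042] ([-8.082, 9.564, -0.137], [[-0.0002, -0.0027, -0.0004], [0.0007, 3.1389, -0.0003]])
```

```bash
python3 -m jog '[[0.7,[-4,1,0],[0,0,0]],[0.7,[-8.1,4,-0.1],[0,0,0]],[0.7,[-8.1,8,-0.1],[0,0,0]],[0.7,[-8.1,9.6,-0.1],[0,0,0]],[0.7,[-8.1,9.6,-0.1],[0,0,0]],[0.7,[-8.1,9.6,-0.1],[0,0,0]]]'
python3 - <<'E'
from h import *
from workcell import ctrl
o=ctrl.get_obs()
print(o["ee_pos"],rel(o["ee_pos"],o["orientation"],[493.8,-193.6,49],55.3))
E
```

```text
t: 3.7
ee_pos: [494.4, -194.4, 110.0]
orientation: [-1.518, 0.477, -0.477]
ft_force: [0.3, -0.3, -0.5]
width: 61.4
[ 494.36665717 -194.3649592   109.98389843] ([-0.091, 6.098, 0.03], [[-0.0001, -0.0035, 0.0001], [-0.0002, 3.1381, -0.0001]])
```

```bash
python3 -m jog '[[0.7,[-0.1,3,0],[0,0,0]],[0.7,[-0.1,5,0],[0,0,0]],[0.7,[-0.1,6.1,0],[0,0,0]],[0.7,[-0.1,6.1,0],[0,0,0]],[0.7,[-0.1,6.1,0],[0,0,0]]]'
python3 -m jog '[[0.3,[0,0,0],[0,0,0]],[0.2,[0,0,0],[0,0,0]],[0,[0,0,0],[0,0,0]],[0,[0,0,0],[0,0,0]],[0,[0,0,0],[0,0,0]],[0,[0,0,0],[0,0,0]],[0,[0,0,0],[0,0,0]],[0,[0,0,0],[0,0,0]]]'
```

```text
t: 4.2
ee_pos: [493.8, -194.9, 49.5]
orientation: [-1.518, 0.477, -0.479]
ft_force: [0.2, 0.1, -0.4]
width: 60.9
t: 5.0
ee_pos: [492.7, -194.6, 48.4]
orientation: [-1.517, 0.479, -0.478]
ft_force: [0.4, -0.4, -1.3]
width: 12.2
```

```bash
python3 -m jog '[[0,[0,-2,0],[0,0,0]],[0,[0,-5,0],[0,0,0]],[0,[0,-9,0],[0,0,0]],[0,[0,-11.5,0],[0,0,0]],[0,[0,-11.5,0],[0,0,0]]]'
python3 - <<'E'
from h import *
from workcell import ctrl
o=ctrl.get_obs();print(o["ee_pos"],o["width"],o["ft_force"],rel(o["ee_pos"],o["orientation"],[570.5,178.2,165],55.3))
im=ctrl.get_image("wrist");np.savez(f"pics/wrist4.npz",**im);cv2.imwrite("pics/wrist4.png",im["color"][:,:,::-1])
E
```

```text
t: 5.5
ee_pos: [494.9, -195.5, 166.7]
orientation: [-1.518, 0.473, -0.483]
ft_force: [0.6, -0.6, -2.1]
width: 11.9
[ 494.92166469 -195.49002898  166.71754666] 11.92150457798017 [ 0.64975156 -0.57947039 -2.1139818 ] ([-15.241, 0.124, 34.947], [[-0.0013, -0.0051, 0.0062], [-0.0097, 3.1364, -0.0021]])
```

View pics/wrist4.png

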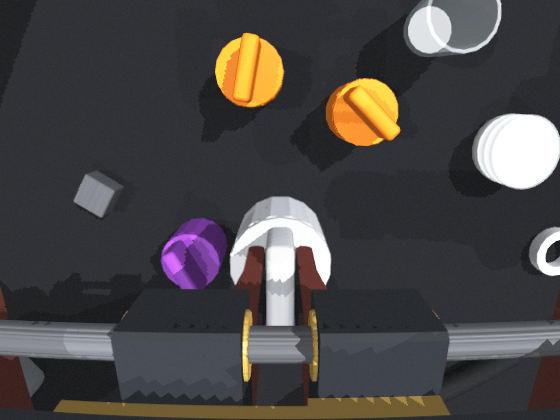

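Run:
```python
from h import *
im=load("wrist4");tcp=np.array([494.9,-195.5,166.7])
# pose timing: use obs R
R=Ro.from_rotvec([-1.518,.473,-.483]).as_matrix()
g=im["color"];hsv=cv2.cvtColor(g,cv2.COLOR_RGB2HSV)
m=((hsv[...,1]<40)&(hsv[...,2]>130));C=cloud(im)
for r in (205,225,245,255): 
    x=np.where(m[r,200:360])[0]+200;print(r,x.min(),x.max())
    L=C[r,x];T=(L-tcp)@R
    k=T[:,1]>1;print(np.median(T[k],0).round(1))
P=C[190:300,215:345][m[190:300,215:345]];T=(P-tcp)@R
k=(T[:,1]>0)&(T[:,1]<50)
print(T[k].min(0),T[k].max(0))
t=T[(T[:,1]>2)&(T[:,1]<8)];print(len(t),cv2.minEnclosingCircle(t[:,[0,2]].astype(np.float32)),np.percentile(t[:,1],[10,50,90]))
# circle fit on hub side points (r=25)
t=T[(T[:,1]>12)&(T[:,1]<45)];print(len(t))
from scipy.optimize import least_squares
s=least_squares(lambda p:np.hypot(t[:,0]-p[0],t[:,2]-p[1])-25,[0,0],loss="soft_l1");print(s.x,s.cost)
f=T[(T[:,1]<-8)&(T[:,1]>-28)&(abs(T[:,2])<8)];print("fin",f.min(0),f.max(0),np.median(f,0))
```

```text
205 255 306
[-23.5  33.8   1.1]
225 247 319
[-21.    5.4   2.5]
245 234 327
[-11.1   4.8   7.8]
255 230 330
[-5.9  4.8 17.3]
[-2.48100143e+01  7.98869549e-03 -2.42146739e+01] [ 9.79812127 49.93673675 25.69761452]
2383 ((-0.6698830723762512, 0.8392167091369629), 24.974538803100586) [4.1851098  4.98499782 5.91636415]
1073
[0.49574924 0.6137995 ] 24.102817943606105
fin [-21.91566702 -26.57190716  -5.40575735] [ 2.65350741 -8.00976803  6.5694416 ] [-12.93836226 -24.48151574   0.77521722]
```

```bash
python3 -m jog '[[0,[-2,0,4.5],[0,0,0]],[0,[-4,0,9],[0,0,0]],[0,[-6,0,13.5],[0,0,0]],[0,[-8,0,18],[0,0,0]],[0,[-10,0,22.5],[0,0,0]],[0,[-12,0,27],[0,0,0]],[0,[-14,0,31.5],[0,0,0]],[0,[-15.2,0.1,34.9],[0,0,0]]]'; python3 -m jog '[[0,[0,0,0],[0,0,0]],[0,[0,0,0],[0,0,0]],[0,[0,0,0],[0,0,0]],[0,[0,0,0],[0,0,0]]]'
python3 - <<'E'
from h import *
from workcell import ctrl
o=ctrl.get_obs();print(o["ee_pos"],o["width"],o["ft_force"],rel(o["ee_pos"],o["orientation"],[570.1,177.9,140],55.3))
E
```

```text
t: 6.35
ee_pos: [567.2, 181.1, 160.1]
orientation: [-1.519, 0.48, -0.475]
ft_force: [0.9, -0.6, -3.0]
width: 11.6
t: 6.75
ee_pos: [567.9, 177.0, 161.8]
orientation: [-1.518, 0.481, -0.479]
ft_force: [0.6, -0.4, -2.2]
width: 11.7
[567.88659895 176.96156494 161.82438385] 11.746042975228956 [ 0.62992122 -0.41026993 -2.16608115] ([0.129, 2.182, 0.207], [[0.0014, -0.0067, -0.0009], [0.0015, 3.1349, 0.0022]])
```

```bash
python3 -m jog '[[0,[0.15,1,0.2],[0,-0.005,0]],[0,[0.15,2,0.2],[0,-0.005,0]],[0,[0.15,2.2,0.2],[0,-0.005,0]],[0,[0.15,2.2,0.2],[0,-0.005,0]]]';python3 -m jog '[[0,[0,0,0],[0,0,0]]]';python3 -m jog '[[0,[0,0,0],[0,0,0]]]';python3 -m jog '[[0,[0,0,0],[0,0,0]]]'
python3 - <<'E'
from h import *
from workcell import ctrl
im=ctrl.get_image("scene");np.savez(f"pics/s5.npz",**im)
a=im["color"][120:220,270:400,::-1];cv2.imwrite("pics/s5.png",cv2.resize(a,None,fx=6,fy=6,interpolation=cv2.INTER_CUBIC))
im=ctrl.get_image("wrist");np.savez(f"pics/w5.npz",**im);cv2.imwrite("pics/w5.png",im["color"][:,:,::-1])
E
```

```text
t: 7.15
ee_pos: [570.4, 178.8, 139.6]
orientation: [-1.519, 0.476, -0.474]
ft_force: [0.1, -0.0, -2.5]
width: 12.0
t: 7.25
ee_pos: [570.9, 179.1, 140.5]
orientation: [-1.518, 0.475, -0.474]
ft_force: [-0.1, 0.1, -1.8]
width: 11.8
t: 7.35
ee_pos: [571.1, 179.3, 140.9]
orientation: [-1.518, 0.474, -0.475]
ft_force: [0.4, 0.4, -2.1]
width: 11.7
t: 7.45
ee_pos: [571.1, 179.3, 140.9]
orientation: [-1.518, 0.474, -0.475]
ft_force: [1.1, -1.0, -2.7]
width: 11.9
```

View pics/s5.png

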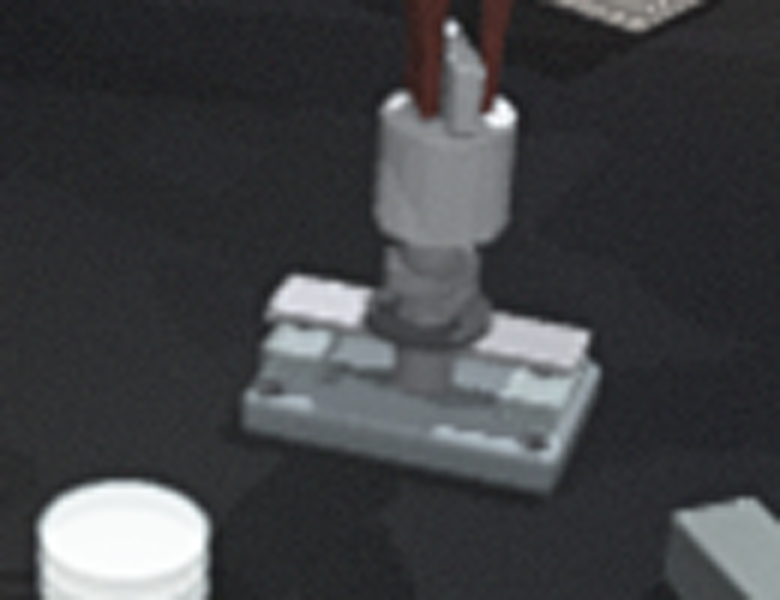

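View pics/w5.png

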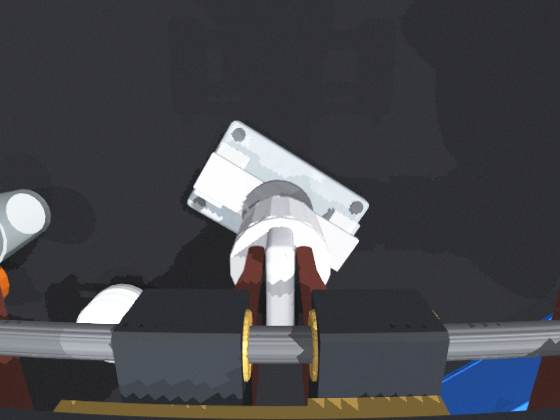

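Run:
```python
from h import *
im=load("s5")
for p in ([571.1,179.3,92],[571.1,179.3,137],[570.1,177.9,92],[570.1,177.9,83],[570.1,177.9,50]):
    u=proj(im,p)[0];print(p,((u-[270,120])*6+2.5).round(1))
g=cv2.cvtColor(im["color"],cv2.COLOR_RGB2GRAY).astype(float)
for r in range(136,172,2):
    row=cv2.GaussianBlur(g,(3,3),0)[r,325:362];print(r,row.round().astype(int).tolist())
```

```text
[571.1, 179.3, 92] [438.5 218.8]
[571.1, 179.3, 137] [447. 115.]
[570.1, 177.9, 92] [434.3 219.2]
[570.1, 177.9, 83] [432.6 239.3]
[570.1, 177.9, 50] [426.8 311.6]
136 [38, 37, 37, 38, 38, 39, 37, 38, 53, 96, 148, 172, 150, 101, 60, 48, 49, 54, 67, 89, 112, 130, 139, 138, 120, 86, 73, 102, 123, 96, 55, 38, 37, 39, 40, 41, 41]
138 [40, 38, 38, 40, 40, 38, 38, 51, 89, 136, 158, 152, 134, 113, 87, 64, 56, 59, 73, 94, 114, 130, 137, 134, 117, 104, 129, 184, 225, 213, 146, 72, 39, 38, 40, 41, 41]
140 [42, 43, 43, 42, 42, 42, 42, 50, 77, 110, 128, 135, 137, 135, 125, 114, 110, 114, 113, 111, 119, 132, 138, 136, 135, 150, 184, 213, 219, 202, 146, 75, 40, 38, 40, 41, 40]
142 [42, 41, 42, 41, 40, 40, 41, 51, 74, 98, 113, 121, 128, 132, 136, 139, 141, 142, 137, 128, 122, 123, 125, 128, 133, 137, 140, 142, 137, 123, 93, 57, 41, 41, 41, 42, 43]
144 [42, 42, 42, 42, 42, 41, 42, 52, 75, 97, 110, 114, 119, 123, 127, 132, 136, 139, 142, 142, 140, 140, 139, 137, 136, 134, 131, 126, 120, 108, 82, 54, 44, 45, 44, 44, 45]
146 [41, 41, 41, 41, 41, 41, 43, 56, 81, 102, 111, 115, 120, 125, 128, 129, 133, 1
[... 1414 characters left out ...]
 43, 41, 42, 43, 43, 43, 43, 43, 42, 43, 44]
164 [40, 40, 41, 42, 43, 43, 42, 42, 54, 81, 104, 109, 102, 96, 96, 99, 102, 102, 101, 98, 96, 95, 97, 96, 80, 56, 43, 42, 42, 42, 43, 43, 43, 43, 43, 43, 44]
166 [96, 85, 70, 58, 51, 46, 43, 43, 54, 76, 97, 106, 108, 107, 106, 105, 103, 100, 98, 96, 97, 98, 98, 92, 74, 52, 43, 43, 42, 42, 42, 42, 42, 43, 43, 43, 44]
168 [213, 207, 193, 180, 169, 152, 122, 92, 83, 89, 94, 97, 101, 105, 107, 107, 106, 104, 102, 100, 100, 103, 103, 96, 79, 58, 46, 42, 42, 43, 43, 43, 43, 43, 43, 43, 43]
170 [214, 215, 216, 217, 209, 176, 127, 92, 77, 74, 73, 77, 87, 94, 98, 100, 100, 99, 100, 101, 102, 100, 94, 88, 85, 80, 66, 50, 42, 41, 40, 40, 41, 40, 40, 40, 42]
```

```bash
python3 -m jog '[[0,[0,0.5,-0.16],[0,0,0]],[0,[0,1,-0.16],[0,0,0]],[0,[0,1.5,-0.16],[0,0,0]],[0,[0,2.0,-0.16],[0,0,0]],[0,[0,2.0,-0.16],[0,0,0]],[0,[0,2.0,-0.16],[0,0,0]],[0,[0,2.0,-0.16],[0,0,0]]]'
```

```text
t: 8.25
ee_pos: [570.1, 177.9, 120.7]
orientation: [-1.518, 0.474, -0.475]
ft_force: [-0.6, -0.2, -1.7]
width: 11.8
```

```bash
python3 -m jog '[[0,[0,0.3,0],[0,0,0]],[0,[0,0.5,0],[0,0,0]],[0,[0,0.6,0],[0,0,0]],[0,[0,0.6,0],[0,0,0]]]'
```

```text
t: 8.65
ee_pos: [569.8, 177.8, 114.4]
orientation: [-1.518, 0.475, -0.474]
ft_force: [-0.1, 0.5, -2.2]
width: 11.5
```

```bash
python3 -m jog '[[0,[0,0.1,0],[0,0,0]],[0,[0,0.2,0],[0,0,0]],[0,[0,0.2,0],[0,0,0]]]'; python3 -m jog '[[0,[0,0.1,0],[0,0,0]],[0,[0,0.1,0],[0,0,0]]]';python3 -m jog '[[0,[0,0.1,0],[0,0,0]],[0,[0,0.1,0],[0,0,0]]]'
```

```text
t: 8.95
ee_pos: [569.9, 177.9, 112.4]
orientation: [-1.518, 0.475, -0.474]
ft_force: [-0.1, -0.3, -3.1]
width: 12.0
t: 9.15
ee_pos: [569.9, 177.9, 111.5]
orientation: [-1.518, 0.475, -0.474]
ft_force: [0.8, -0.6, -1.6]
width: 11.7
t: 9.35
ee_pos: [569.9, 177.9, 110.4]
orientation: [-1.518, 0.475, -0.474]
ft_force: [-0.1, -0.6, -2.9]
width: 12.1
```

```bash
for i in 1 ; do python3 -m jog '[[0,[0,0.05,0],[0,0,0]],[0,[0,0.05,0],[0,0,0]]]';python3 -m jog '[[0,[0,0.05,0],[0,0,0]],[0,[0,0.05,0],[0,0,0]]]';python3 -m jog '[[0,[0,0.05,0],[0,0,0]],[0,[0,0.05,0],[0,0,0]]]'; done
```

```text
t: 9.55
ee_pos: [569.9, 177.9, 110.0]
orientation: [-1.518, 0.475, -0.474]
ft_force: [-0.4, 0.0, -2.6]
width: 12.2
t: 9.75
ee_pos: [570.0, 177.9, 109.5]
orientation: [-1.518, 0.475, -0.474]
ft_force: [0.2, 0.3, -2.4]
width: 11.8
t: 9.95
ee_pos: [570.1, 177.9, 109.2]
orientation: [-1.518, 0.474, -0.475]
ft_force: [-0.1, -0.0, 0.6]
width: 11.7
```

```bash
python3 -m jog '[[0,[0,0.05,0],[0,0,0]],[0,[0,0.05,0],[0,0,0]]]'
```

```text
t: 10.15
ee_pos: [570.1, 177.9, 109.0]
orientation: [-1.518, 0.474, -0.475]
ft_force: [-0.5, -0.4, 4.4]
width: 11.8
```

```bash
python3 -m jog '[[0,[0,0.03,0],[0,-0.06,0]],[0,[0,0.03,0],[0,-0.12,0]],[0,[0,0.03,0],[0,-0.18,0]],[0,[0,0.03,0],[0,-0.24,0]],[0,[0,0.03,0],[0,-0.3,0]],[0,[0,0.03,0],[0,-0.3,0]]]'
```

```text
t: 10.75
ee_pos: [570.8, 178.3, 109.0]
orientation: [-1.556, 0.238, -0.241]
ft_force: [-0.6, 1.0, 4.9]
width: 11.8
```

```bash
python3 -m jog '[[0,[0,0.05,0],[0,-0.05,0]],[0,[0,0.05,0],[0,-0.1,0]],[0,[0,0.05,0],[0,-0.15,0]],[0,[0,0.05,0],[0,-0.15,0]]]'
```

```text
t: 11.15
ee_pos: [570.0, 177.7, 107.8]
orientation: [-1.568, 0.123, -0.123]
ft_force: [0.3, -1.4, 1.1]
width: 11.8
```

```bash
python3 -m jog '[[0,[0,0.05,0],[0,-0.05,0]],[0,[0,0.05,0],[0,-0.1,0]],[0,[0,0.1,0],[0,-0.15,0]],[0,[0,0.1,0],[0,-0.15,0]]]'
```

```text
t: 11.55
ee_pos: [569.5, 177.7, 106.1]
orientation: [-1.571, 0.007, -0.005]
ft_force: [-0.8, 0.6, -2.9]
width: 11.9
```

```bash
python3 -m jog '[[0,[0,0.1,0],[0,0,0]],[0,[0,0.2,0],[0,0,0]],[0,[0,0.3,0],[0,0,0]],[0,[0,0.3,0],[0,0,0]]]';python3 -m jog '[[0,[0,0.1,0],[0,0,0]],[0,[0,0.1,0],[0,0,0]]]';python3 -m jog '[[0,[0,0.1,0],[0,0,0]],[0,[0,0.1,0],[0,0,0]]]'
```

```text
t: 11.95
ee_pos: [569.8, 177.8, 103.5]
orientation: [-1.571, 0.005, -0.005]
ft_force: [0.5, 0.2, -3.1]
width: 11.8
t: 12.15
ee_pos: [569.9, 177.9, 102.7]
orientation: [-1.571, 0.005, -0.005]
ft_force: [0.2, -0.4, -1.6]
width: 11.8
t: 12.35
ee_pos: [569.9, 177.9, 101.7]
orientation: [-1.571, 0.005, -0.005]
ft_force: [0.0, 0.4, -2.3]
width: 12.0
```

```bash
python3 -m jog '[[0,[0,0.08,0],[0,0,0]],[0,[0,0.08,0],[0,0,0]]]';python3 -m jog '[[0,[0,0.05,0],[0,0,0]],[0,[0,0.05,0],[0,0,0]]]'; python3 -m jog '[[0,[0,0.05,0],[0,0,0]],[0,[0,0.05,0],[0,0,0]]]'
```

```text
t: 12.55
ee_pos: [569.9, 177.9, 100.9]
orientation: [-1.571, 0.005, -0.004]
ft_force: [-0.1, 0.4, -1.8]
width: 11.5
t: 12.75
ee_pos: [569.9, 177.9, 100.4]
orientation: [-1.571, 0.005, -0.005]
ft_force: [0.2, -0.5, -3.5]
width: 11.8
t: 12.95
ee_pos: [570.1, 177.9, 100.1]
orientation: [-1.571, 0.004, -0.005]
ft_force: [-0.4, 0.4, -1.2]
width: 11.9
```

```bash
python3 -m jog '[[0,[0,0.01,0],[0,0.08,0]],[0,[0,0.03,0],[0,0.16,0]],[0,[0,0.06,0],[0,0.24,0]],[0,[0,0.08,0],[0,0.32,0]],[0,[0,0.11,0],[0,0.4,0]],[0,[0,0.11,0],[0,0.4,0]]]'; python3 -c "
from workcell import ctrl
print(ctrl.get_obs()['moment'])"
```

```text
t: 13.55
ee_pos: [570.0, 177.9, 98.8]
orientation: [-1.547, 0.319, -0.319]
ft_force: [0.2, 0.6, -1.1]
width: 11.8
[-0.0869953   0.03353156 -0.00988571]
```

```bash
python3 -m jog '[[0,[0,0.03,0],[0,0.08,0]],[0,[0,0.05,0],[0,0.16,0]],[0,[0,0.08,0],[0,0.24,0]],[0,[0,0.1,0],[0,0.32,0]],[0,[0,0.13,0],[0,0.4,0]],[0,[0,0.13,0],[0,0.4,0]]]'; python3 -c "
from workcell import ctrl
print(ctrl.get_obs()['moment'])"
```

```text
t: 14.15
ee_pos: [570.5, 177.9, 98.0]
orientation: [-1.477, 0.628, -0.629]
ft_force: [0.1, 0.7, 0.7]
width: 11.9
[-0.0531709  -0.00119437  0.04351768]
```

```bash
python3 -m jog '[[0,[0,0.03,0],[0,0.08,0]],[0,[0,0.05,0],[0,0.16,0]],[0,[0,0.08,0],[0,0.24,0]],[0,[0,0.1,0],[0,0.32,0]],[0,[0,0.12,0],[0,0.4,0]],[0,[0,0.12,0],[0,0.4,0]]]'; python3 -c "
from workcell import ctrl
o=ctrl.get_obs();print(o['moment'],o['qpos'][5])"
```

```text
t: 14.75
ee_pos: [570.4, 178.0, 96.8]
orientation: [-1.36, 0.934, -0.935]
ft_force: [-0.2, 0.8, 1.7]
width: 11.8
[-0.14337079  0.07070369 -0.02490186] -0.08490784136170909
```

```bash
python3 -m jog '[[0,[0,0.03,0],[0,0.08,0]],[0,[0,0.05,0],[0,0.16,0]],[0,[0,0.08,0],[0,0.24,0]],[0,[0,0.1,0],[0,0.32,0]],[0,[0,0.12,0],[0,0.4,0]],[0,[0,0.12,0],[0,0.4,0]]]'; python3 -c "
from workcell import ctrl
o=ctrl.get_obs();print(o['moment'],o['qpos'][5])"
```

```text
t: 15.35
ee_pos: [570.3, 178.0, 95.6]
orientation: [-1.193, 1.232, -1.233]
ft_force: [0.1, -0.2, 2.8]
width: 11.9
[-0.12539859  0.15303432 -0.02936953] 0.3143617631421812
```

```bash
python3 -m jog '[[0,[0,0.02,0],[0,0.06,0]],[0,[0,0.04,0],[0,0.12,0]],[0,[0,0.06,0],[0,0.18,0]],[0,[0,0.07,0],[0,0.24,0]],[0,[0,0.07,0],[0,0.24,0]]]'; python3 -c "
from workcell import ctrl
o=ctrl.get_obs();print(o['moment'],o['qpos'][5])"
```

```text
t: 15.85
ee_pos: [570.3, 178.0, 94.9]
orientation: [-1.068, 1.406, -1.406]
ft_force: [0.5, -1.2, 4.6]
width: 11.9
[-0.14966301  0.19820966 -0.008446  ] 0.5536677117592343
```

```bash
python3 -m jog '[[0,[0,0.02,0],[0,0.06,0]],[0,[0,0.03,0],[0,0.12,0]],[0,[0,0.04,0],[0,0.18,0]],[0,[0,0.04,0],[0,0.18,0]]]'; python3 -c "
from workcell import ctrl
o=ctrl.get_obs();print(o['moment'],o['qpos'][5])"
```

```text
t: 16.25
ee_pos: [570.7, 178.1, 94.9]
orientation: [-0.959, 1.533, -1.533]
ft_force: [-0.5, -1.0, 7.1]
width: 11.6
[-0.1715392   0.29681772 -0.00778582] 0.7339660567520259
```

```bash
python3 -m jog '[[0,[0,0.0,0],[0,0.06,0]],[0,[0,0.0,0],[0,0.12,0]],[0,[0,0,0],[0,0.18,0]],[0,[0,0,0],[0,0.18,0]]]'; python3 -c "
from workcell import ctrl
o=ctrl.get_obs();print(o['moment'],o['qpos'][5])"
```

```text
t: 16.65
ee_pos: [570.6, 178.1, 94.9]
orientation: [-0.84, 1.657, -1.657]
ft_force: [-0.5, -0.4, 5.8]
width: 11.9
[-0.21431694  0.26864947 -0.07255864] 0.9139736102833336
```

```bash
python3 -m jog '[[0,[0,0.0,0],[0,0.06,0]],[0,[0,0.0,0],[0,0.12,0]],[0,[0,0,0],[0,0.18,0]],[0,[0,0,0],[0,0.18,0]]]'; python3 -c "
from workcell import ctrl
o=ctrl.get_obs();print(o['moment'],o['qpos'][5])"; python3 -m jog '[[0,[0,0.0,0],[0,0.06,0]],[0,[0,0.0,0],[0,0.12,0]],[0,[0,0,0],[0,0.18,0]],[0,[0,0,0],[0,0.18,0]]]'; python3 -c "
from workcell import ctrl
o=ctrl.get_obs();print(o['moment'],o['qpos'][5])"
```

```text
t: 17.05
ee_pos: [570.6, 178.0, 94.8]
orientation: [-0.708, 1.777, -1.777]
ft_force: [0.5, -0.9, 6.7]
width: 11.5
[-0.22874761  0.26476683 -0.07999059] 1.0939326265715437
t: 17.45
ee_pos: [570.5, 178.3, 94.8]
orientation: [-0.563, 1.892, -1.891]
ft_force: [-0.6, 0.2, 6.9]
width: 11.9
[-0.01074181  0.30374921 -0.00146654] 1.2735978587950667
```

```bash
python3 -m jog '[[0,[0,0.0,0],[0,0.05,0]],[0,[0,0.0,0],[0,0.1,0]],[0,[0,0,0],[0,0.15,0]],[0,[0,0,0],[0,0.15,0]]]'; python3 -c "
from workcell import ctrl
o=ctrl.get_obs();print(o['moment'],o['qpos'][5])"; python3 -m jog '[[0,[0,0.0,0],[0,0.05,0]],[0,[0,0.0,0],[0,0.1,0]],[0,[0,0,0],[0,0.1,0]]]'; python3 -c "
from workcell import ctrl
o=ctrl.get_obs();print(o['moment'],o['qpos'][5])"
```

```text
t: 17.85
ee_pos: [570.5, 178.6, 94.7]
orientation: [-0.432, 1.983, -1.982]
ft_force: [0.5, 1.9, 5.2]
width: 11.9
[0.28045937 0.31806661 0.29570143] 1.4230118085488295
t: 18.15
ee_pos: [570.3, 178.4, 94.7]
orientation: [-0.34, 2.042, -2.041]
ft_force: [-0.9, 2.0, 6.1]
width: 13.0
[0.26759537 0.37858323 0.76412416] 1.5224563660087933
```

```bash
python3 -m jog '[[0,[0,0.0,0],[0,0.04,0]],[0,[0,0.0,0],[0,0.08,0]],[0,[0,0,0],[0,0.08,0]]]'; python3 -c "
from workcell import ctrl
o=ctrl.get_obs();print(o['moment'],o['qpos'][5])
import numpy as np,cv2
im=ctrl.get_image('scene');a=im['color'][120:220,270:400,::-1];cv2.imwrite('pics/s6.png',cv2.resize(a,None,fx=6,fy=6,interpolation=cv2.INTER_CUBIC));np.savez('pics/s6.npz',**im)"
```

```text
t: 18.45
ee_pos: [570.1, 178.4, 94.7]
orientation: [-0.264, 2.087, -2.087]
ft_force: [-0.9, 1.8, 7.1]
width: 13.4
[0.14225142 0.55678011 0.71304378] 1.6021364927594017
```

View pics/s6.png

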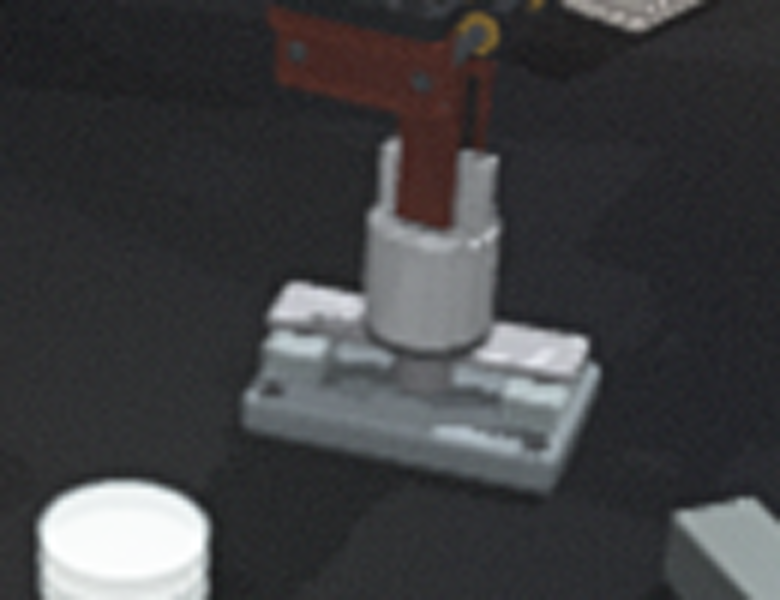

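```bash
python3 -m jog '[[0,[0,-0.06,0],[0,0,0]],[0,[0,-0.12,0],[0,0.0,0]],[0,[0,-0.12,0],[0,0.04,0]],[0,[0,-0.12,0],[0,0.04,0]]]'; python3 -c "
from workcell import ctrl
o=ctrl.get_obs();print(o['moment'],o['qpos'][5])"
```

```text
t: 18.9
ee_pos: [569.8, 178.2, 94.8]
orientation: [-0.221, 2.112, -2.112]
ft_force: [1.0, 3.8, -2.6]
width: 13.7
[ 0.49719962 -0.01378305  0.66489609] 1.645705799126153
```

```bash
python3 -m jog '[[0.25,[0,0,0],[0,0,0]],[0.5,[0,0,0],[0,0,0]],[0.5,[0,0,0],[0,0,0]],[0.5,[0,0,0],[0,0,0]],[0.5,[0,0,0],[0,0,0]]]';  python3 -m jog '[[0.5,[0,-2,0],[0,0,0]],[0.5,[0,-5,0],[0,0,0]],[0.5,[0,-9,0],[0,0,0]],[0.5,[0,-12,0],[0,0,0]],[0.5,[4,-12,0],[0,0,0]],[0.5,[8,-12,0],[0,0,0]],[0.5,[8,-12,0],[0,0,0]],[0.5,[8,-12,0],[0,0,0]]]'
python3 - <<'E'
from h import *
from workcell import ctrl
im=ctrl.get_image("scene");np.savez(f"pics/s7.npz",**im)
a=im["color"][120:220,270:400,::-1];cv2.imwrite("pics/s7.png",cv2.resize(a,None,fx=6,fy=6,interpolation=cv2.INTER_CUBIC))
im=ctrl.get_image("wrist");np.savez(f"pics/w7.npz",**im);cv2.imwrite("pics/w7.png",im["color"][:,:,::-1])
E
```

```text
t: 19.4
ee_pos: [570.0, 177.7, 95.3]
orientation: [-0.218, 2.113, -2.113]
ft_force: [-0.2, -0.1, 0.5]
width: 44.1
t: 20.2
ee_pos: [491.6, 161.5, 215.8]
orientation: [-0.217, 2.113, -2.112]
ft_force: [0.4, 0.3, -1.1]
width: 43.9
```

View pics/s7.png

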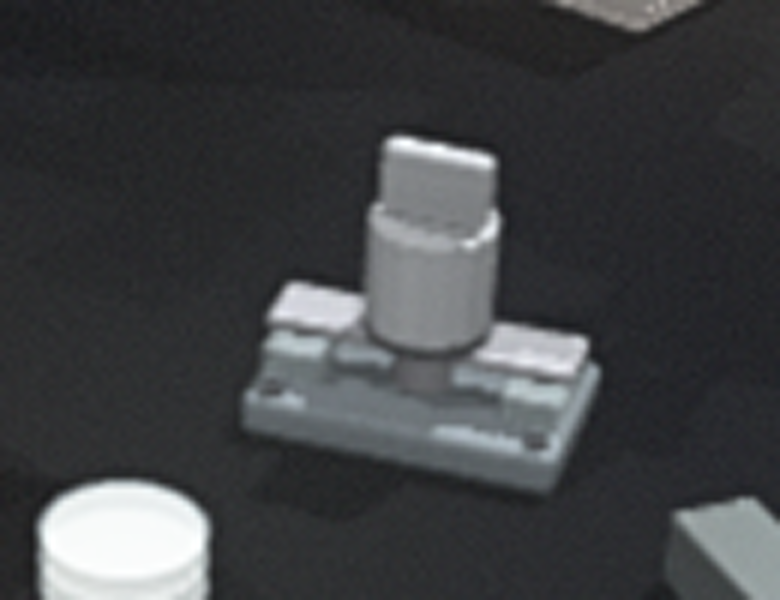

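View pics/w7.png

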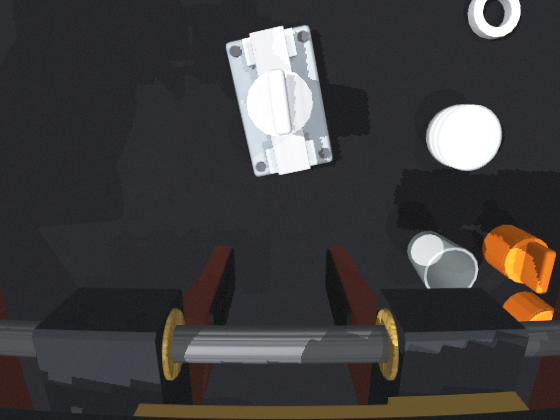

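Run:
```python
from h import *
a=load("s5");b=load("s7");c6=load("s6")
g=lambda i:cv2.cvtColor(i["color"],cv2.COLOR_RGB2GRAY).astype(np.float32)
A,B,C6=g(a),g(b),g(c6)
def edge(I,c): # subpixel: top edge 50% crossing dark->strap
    col=I[158:185,c-1:c+2].mean(1); k=np.argmax(np.diff(col)); lv=(col[:k].min()+col[k:k+5].max())/2
    j=[i for i in range(1,len(col)) if col[i-1]<lv<=col[i]][0]; return 158+j-1+(lv-col[j-1])/(col[j]-col[j-1])
for c in (319,322,325,327,356,359,362,365):
    try:print(c,[round(edge(I,c),2) for I in (A,C6,B)])
    except Exception as e:print(c,e)
p=proj(a,[[570,178,50],[570,178,46.5]]);print("expect px",p[1]-p[0])
w=load("w7");P=cloud(w).reshape(-1,3);d=np.hypot(P[:,0]-570.2,P[:,1]-178)
f=P[(d<26)&(P[:,2]>108)&(P[:,2]<130)];h=P[(d<22)&(P[:,2]>84)&(P[:,2]<98)]
v=np.linalg.svd(f[:,:2]-f[:,:2].mean(0))[2][0];print("fin",len(f),f.mean(0),np.degrees(np.arctan2(v[1],v[0])),"hub z",np.median(h,0))
s=np.linalg.lstsq(np.c_[h[:,:2]-h[:,:2].mean(0),np.ones(len(h))],h[:,2],rcond=None)[0];print("tilt deg",np.degrees(np.arctan(s[:2])))
u=P[(d>32)&(d<58)]
w2=load("wrist2");Q=cloud(w2).reshape(-1,3);e=np.hypot(Q[:,0]-570.2,Q[:,1]-178)
# strap z along stage x dir
for X,dd in ((Q,e),(P,d)):
    k=(dd>35)&(dd<60)&(X[:,2]>38)&(X[:,2]<56);print(k.sum(),np.median(X[k,2]))
    k=(dd>45)&(dd<70)&(X[:,2]>12)&(X[:,2]<24);print("plate",k.sum(),np.median(X[k,2]))
```

```text
319 [np.float32(165.55), np.float32(166.64), np.float32(166.67)]
322 [np.float32(165.95), np.float32(167.26), np.float32(167.31)]
325 [np.float32(166.43), np.float32(167.7), np.float32(167.75)]
327 [np.float32(166.82), np.float32(168.3), np.float32(168.33)]
356 [np.float32(172.45), np.float32(173.71), np.float32(173.71)]
359 [np.float32(173.0), np.float32(174.45), np.float32(174.42)]
362 [np.float32(173.54), np.float32(174.97), np.float32(174.9)]
365 [np.float32(174.23), np.float32(175.41), np.float32(175.4)]
expect px [-0.10077822  1.25271421]
fin 1142 [569.52447181 179.57885604 119.2684723 ] -160.26238123784697 hub z [570.87546392 173.36981241  89.80441343]
tilt deg [0.06617939 0.06067482]
2177 44.48704045806477
plate 2283 16.508544955210425
1967 40.85317323788638
plate 2195 16.496635983902422
```

Run:
```python
from h import *
from workcell import ctrl
im=ctrl.get_image("top");np.savez("pics/top8.npz",**im)
a=load("top0")["color"].astype(int);d=np.abs(im["color"].astype(int)-a).max(2)
for n,(x,y) in dict(dishes=(273,213),beaker=(277,269),box=(205,140),collar=(273,162),reagent=(394,150),driver=(310,128),magnet=(420,289),or1=(318,258),or2=(344,292),pu1=(401,247),pu2=(380,208),nutold=(360,248)).items():
    print(n,d[y-18:y+18,x-18:x+18].mean().round(1),(d[y-18:y+18,x-18:x+18]>60).sum())
cv2.imwrite("pics/top8.png",im["color"][:,:,::-1])
```

```text
dishes 3.5 0
beaker 6.5 0
box 4.8 0
collar 4.7 0
reagent 4.9 0
driver 5.6 0
magnet 17.7 0
or1 13.4 37
or2 9.4 16
pu1 23.4 126
pu2 16.9 73
nutold 79.7 520
```

View pics/top8.png

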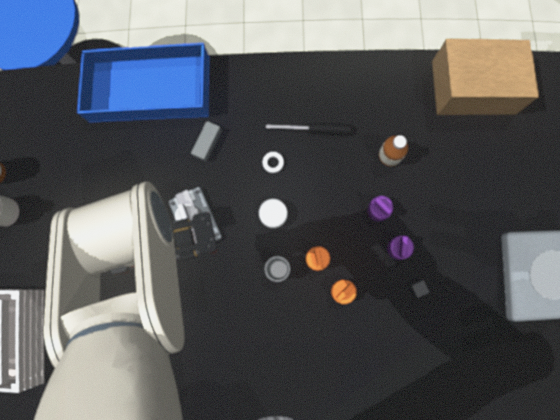

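The top view shows every bystander and look-alike in its starting place. The differences near the purple and orange look-alikes are the arm's shadow.

```bash
python3 -c "
from workcell import ctrl
print(ctrl.close_job(),ctrl.get_obs()['t'])"
```

```text
the job is handed in; nothing more can be done
the job is handed in; nothing more can be done
```

The nut is clamped on the stage with the strap fully home, and the job was handed in at about 20 s of the 72 s.

**What I did:** I set the nut over the stud, where it touched the shoulder at about 7 N. I turned it back about 35° until it dropped about 9 mm into the notches. I did not turn it on to the backward stop, because the drop was clear. I then turned it forward about 160° until turning stiffened. The torque held at about 0.7 N m, with the fin beginning to slip in the fingers, and I let go.

**Last checks:**
- **Strap:** it is about 3.6 mm lower by wrist depth and about 1.3 px lower in the scene view, where 1.25 px was expected. It did not move when I released the nut.
- **Nut:** it stands upright, with a measured tilt under 0.1°.
- **Forces:** the highest wrist force I read was about 7 N.
- **Bystanders:** they and the look-alikes look unmoved. A picture comparison flagged changes around the orange and purple look-alikes; the picture shows them to be the arm's shadow.

No check failed. The late part of the forward turning was done with about 9 N of downward push. That push may have pressed the strap down before the thread did. I eased it off before releasing, and the nut stayed down.

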